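# Lock a component reel on its stand with a quick-release lever axle

### The job

The component reel lies on the hub of the reel stand, but its quick-release axle is still loose. Turn the upright lever clockwise, seen from above, to screw the axle in until it is snug against its stop, then fold the lever fully down, so that the flange clamps the reel flat on the hub.

Things in the scene. Friction and masses are not known exactly. Their poses are not given: they have to be found in the camera images.
- stand: reel stand, a heavy fixed grey plate 120 x 186 mm (x from -60 to 60, y from -70 to 116 mm), top 13 mm above the bench; origin at bench level under the axle, z up. A round platter on it carries the reel; a tape guide with two white rollers stands 51 mm high at y = +96 mm.
- reel: blue component reel, 150 mm across, 12 mm thick, about 200 g, lying loose on the platter round the hub (1 mm of play), underside 33.5 mm, top 45.5 mm above the bench; origin at the centre of its underside.
- axle (a joint): turn of the lever axle in its thread (rad), growing as it is screwed in, clockwise seen from above, 6 mm down per turn. It starts at 1.4 to 3.0; at 5.0 it is snug: a firm stop, the flange just touching the reel. Friction 0.12 N m: it stays where left. When snug, the upright lever folds towards the stand's +y, towards the tape guide.
- lever (a joint): fold of the black lever about the pin across the axle's head (rad): 0 = upright, a stop (it starts at 0 to 0.2); 1.571 = folded down level, a stop, its underside then 16 mm above the reel. Friction 0.2 N m: it stays where left; pushing it over near its end takes about 4 N.
- lever_pivot (a point): the pin about which the lever folds: on the axle's centre line, 68 mm above the bench when the axle is snug, up to 4 mm higher before. Axes as lever_grip.
- lever_grip (a point): centre of the lever's handle, 45 mm from the pivot. The handle is a black bar 18 mm wide (along x, the pin) and 12 mm thick (along y), with a rounded end 15 mm thick, 72 mm from the pivot. z runs along the handle from pivot to end; folding moves the end towards +y. Upright, it is gripped across its thickness, along y, from above.
- flange: round clamping flange on the axle under the lever, 46 mm across, rubber below, on a spring of 8 N/mm; folding the lever home pushes it 2 mm down on the reel. Origin on the axle's centre line at bench level when the axle is snug, up to 4 mm higher before; it turns with the axle.

How it is judged (in metres and radians):
On the way, in this order (a step that is already met when the one before it is completed fails the run):
1. the axle is screwed in until snug (within 0.25 rad of its stop) with the lever still upright (folded less than 0.6 rad) (value of joint axle above 4.75 rad and value of joint lever below 0.6 rad), for 0.2 s.
2. the lever is folded down home (more than 1.4 rad) with the axle still snug (value of joint axle above 4.7 rad and value of joint lever above 1.4 rad), for 0.2 s.
At the end, for the whole second after the job is handed in: the axle is snug (within 0.3 rad of its stop), the lever is folded home (more than 1.4 of 1.571 rad), the flange presses the reel with more than 5 N, and the reel lies at rest and flat on the hub, centred within 5 mm (all of step 2 and contact force between flange and reel above 5 N and horizontal distance between reel and stand below 0.005 m and angle between reel's own z axis and vertical below 0.06 rad and linear speed of reel below 0.02 m/s); the robot touches nothing.
It also fails if it takes over 64 s, if anything falls off the work surface, if the arm or the gripper's body presses on something with over 40 N, if the wrist force passes 120 N, or if a joint passes its speed limit or range.

### The arm

A 6-joint arm with a two-finger parallel gripper is mounted at the origin on a cart in front of the work surface, level with it; the furniture and walls round the work are solid. World frame = base frame: x ahead of the robot, y to its left, z up, the work surface at z = 0. Lengths are in mm, angles in degrees, forces in N, time in s.
With the tool pointing down it reaches from about 300 to 775 mm from the base axis. Payload 14.6 kg.
Tool frame: the origin (TCP) lies on the centre line of the jaws, within the pads' length; the fingertips stand 17 mm ahead of it and the grasp point (between the pads) lies 2 mm behind it; x points along the fingers, z is the direction in which the jaws open and shut, and the axes are right-handed (so a half turn about x gives the same grasp; the last joint's range is limited). The gripper opens to 85 mm and grips with 20 to 120 N. Pads are 22 mm wide; open, the fingers measure 114 mm over their backs; the gripper's body (76 mm by 85 mm) begins 54 mm behind the grasp point. The pads swing forward as they close: fully open they stand 13 mm farther back than shut.
Start: joints at [61.788, 17.183, 87.147, -0, 75.671, -3.816], TCP at [227.173, 500.881, 209.681] pointing down, gripper open.
Joint ranges: [-173.82, 173.82], [-45.26, 126.66], [13.44, 144.39], [-59.66, 239.66], [0, 175.72], [-146.38, 146.38]. Speed limits (degrees/s): [127.2, 127.2, 147.25, 180, 180, 180].

### API

Orientations are given as [roll, pitch, yaw] about the fixed x, y, z axes, in that order (R = Rz(yaw) Ry(pitch) Rx(roll)).
In Python, from station import manip, get_image, camera_info gives the robot as it stands.
- The arm moves only by the tool drive_tool, never from a script. Its argument "deltas" is one flat list of numbers, 7 for each row, row after row: the turn, a rotation vector about the tool's x, y, z in rad, then the shift along the tool's x, y, z in mm, then the opening in per cent of the stroke, from 0 (shut) to 100 (fully open). In form: [ax, ay, az, x, y, z, hand, ax, ay, az, x, y, z, hand, ...]. A call has 1 to 12 rows; each row shifts and turns the pose as measured when the row begins, along the tool's axes as they then stand; what a row does not reach is not made up. A row lasts 1/12 s, in which the tool goes at most 41.7 mm and 7.16 degrees, less where a joint would pass 70% of its speed; a pose out of reach is approached as far as the arm can. A call with a gripper value outside its range is refused whole. The fingers move at their own pace and stop on an object; the grip force is fixed at half the most. Time passes only in rows, so rows that do not move let the fingers close. It gives the time, the measured TCP pose, the force and the opening at its end, in the units of the state.
- manip.read_state(): the state, without advancing time (a new reading comes with each control period).
- get_image(name): name is "side" or "top" or "wrist"; returns the picture (420x560x3 uint8, blue, green, red); there is no depth.
- camera_info(name): a dict with "fov_y" (degrees; the focal length in pixels is half the picture's height over the tangent of half this angle, whatever the lens; pixels are square), "cx", "cy" (the principal point, pixels), "R" (3x3) and "t" (3): a world point X has camera coordinates R X + t; the wrist camera has in their place "mount" (4x4, takes a point from camera to tool coordinates, whose origin is the TCP and whose axes are the tool frame's). Camera axes: x right, y down, z forward; pixel columns grow to the right and rows downward; lengths in mm; the calibration is good to about 2 mm. A picture is of the moment at which its call begins: read the wrist's pose just before it. camera_info takes no time and is no camera call.
- manip.hand_in(): hands the job in, once; it reports no verdict.
The state is a dict: "time": time; "joint_positions": joint angles; "dq": joint speeds; "effort": joint torques, N m; "ee_pos": TCP position; "orientation": TCP orientation; "wrist_force": force on the tool from outside, world axes, zero at the start; "ft_torque": the same for the moment, N m; "grip_width": finger opening in mm.
Only numpy, scipy, OpenCV 4.12 (cv2) and the standard library are available. Lean on these libraries where they do the work, as an engineer would, in place of code of your own. Each camera call takes 0.05 s, during which the arm holds its last target.

## Working session

There is one attempt and no reset: what is moved stays moved. The work goes in short steps, Python scripts to look and compute and a tool call to move; the robot and the scene stay as the last step left them, time stands still between calls to the robot, and variables do not carry over. Pictures are saved under pics/ and viewed, and the job is handed in when it is done.

Besides the shell and the picture viewer there is one more tool, called as name(argument=value, ...), one argument or row to a line, values as JSON. drive_tool: Moves the arm, as the interface text tells. Its arguments: {"type":"object","properties":{"deltas":{"type":"array","items":{"type":"number"}}},"required":["deltas"]}

```bash
mkdir -p pics; ls; python3 - <<'E'
from station import manip,get_image,camera_info
import cv2
print(manip.read_state())
for n in("side","top","wrist"):
    cv2.imwrite(f"pics/{n}0.png",get_image(n)); print(n,camera_info(n))
E
```

```text
pics
{'time': 0.0, 'joint_positions': array([ 6.17875436e+01,  1.72152374e+01,  8.71808857e+01, -5.05151903e-04,
        7.56690798e+01, -3.81599693e+00]), 'dq': array([-0.01352676, -0.01345634,  0.06408514,  0.06606362,  0.03786127,
       -0.04755538]), 'effort': array([ 9.68844543e-04, -5.43508601e+01, -3.61792231e+01, -7.05576986e-05,
        4.09903529e-03, -2.45439455e-07]), 'ee_pos': array([227.0604505 , 500.66077043, 209.12074421]), 'orientation': array([ 176.61394872,   89.93479518, -117.78238547]), 'wrist_force': array([-0.65741582,  0.58781254,  0.38990716]), 'ft_torque': array([-0.01999622, -0.00242172, -0.0530079 ]), 'grip_width': 85.25263196710846}
side {'fov_y': 51.551601523904495, 'cx': 281.4115301190413, 'cy': 213.75256301761402, 'R': array([[ 0.99104005, -0.13251248,  0.01673528],
       [-0.04702444, -0.4634416 , -0.88487885],
       [ 0.12501332,  0.87616341, -0.46552051]]), 't': array([-554.05118216,  171.64769825,  737.42911657])}
top {'fov_y': 43.16293965942715, 'cx': 273.1382864739037, 'cy': 210.28288176482198, 'R': array([[-0.02123948, -0.99963423,  0.01674172],
       [-0.99622332,  0.01975094, -0.08455174],
       [ 0.08419015, -0.01847432, -0.99627843]]), 't': array([111.35093928, 558.899116  , 912.83651708])}
wrist {'fov_y': 59.85765054211025, 'cx': 275.52255112952395, 'cy': 208.48597274289426, 'mount': array([[-6.44047474e-04, -2.78234610e-01,  9.60512929e-01,
        -1.63820369e+02],
       [ 9.40407389e-04, -9.60512872e-01, -2.78233963e-01,
         7.02270270e+01],
       [ 9.99999350e-01,  7.24077575e-04,  8.80269772e-04,
         6.15250672e-01],
       [ 0.00000000e+00,  0.00000000e+00,  0.00000000e+00,
         1.00000000e+00]])}
```

View pics/side0.png

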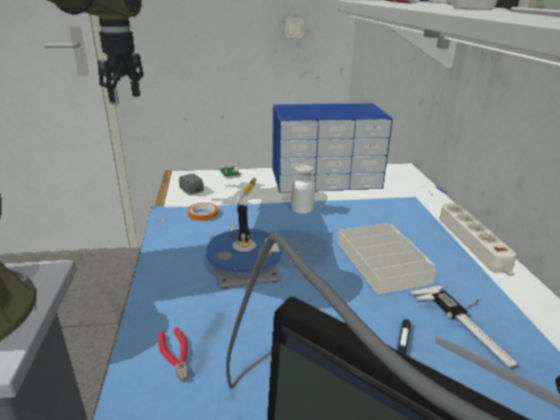

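View pics/top0.png

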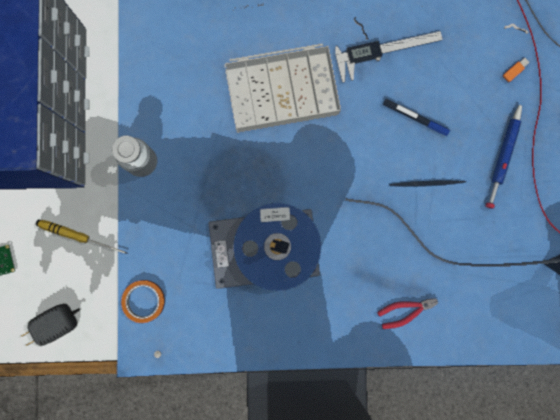

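View pics/wrist0.png

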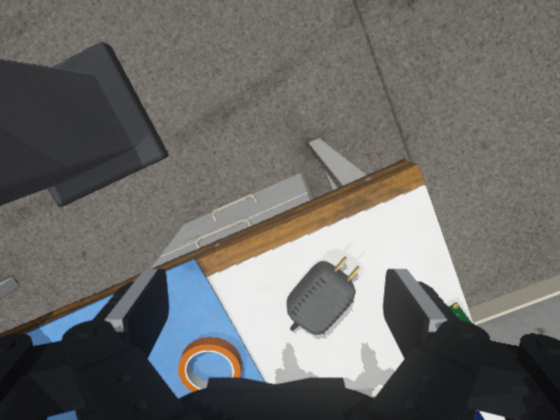

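The side view shows the stand with the upright lever at about (243,222). In the top view the lever is at about (278,246) and the tape guide at about (222,253), so the stand's +y lies roughly along world +y. I'll zoom in next.

```bash
python3 - <<'E'
import cv2
a=cv2.imread("pics/top0.png")[190:305,195:340];b=cv2.imread("pics/side0.png")[170:300,190:300]
cv2.imwrite("pics/topz.png",cv2.resize(a,None,fx=5,fy=5,interpolation=2))
cv2.imwrite("pics/sidez.png",cv2.resize(b,None,fx=4.5,fy=4.5,interpolation=2))
E
```

```text
(no output)
```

View pics/topz.png

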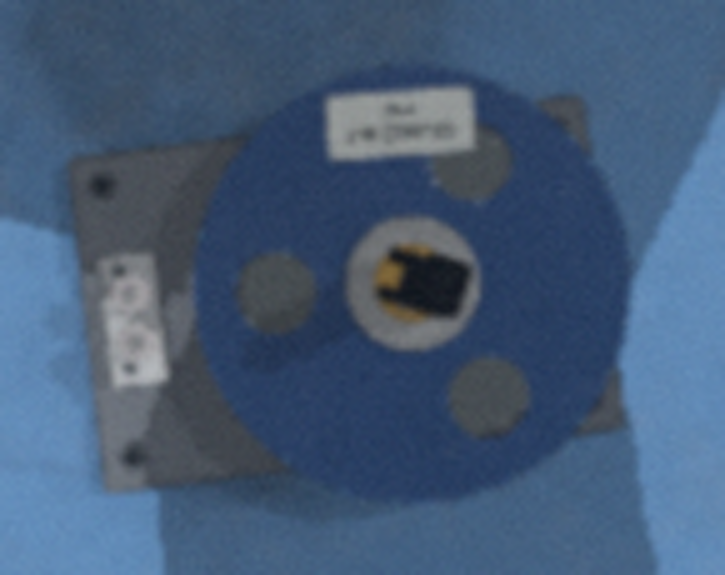

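View pics/sidez.png

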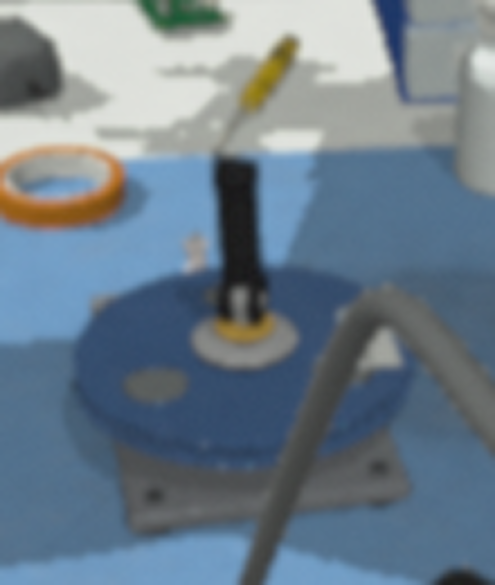

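```bash
cat > h.py <<'E'
import numpy as np,cv2
from scipy.spatial.transform import Rotation as Ro
from station import manip,get_image,camera_info
def Rt(s): 
    return Ro.from_euler('xyz',s['orientation'],degrees=True).as_matrix()
def cam(n,s=None):
    c=camera_info(n);f=210/np.tan(np.radians(c['fov_y']/2))
    if n=='wrist':
        T=Rt(s);M=np.array(c['mount']);R=(T@M[:3,:3]).T;C=T@M[:3,3]+s['ee_pos']
    else:
        R=np.array(c['R']);C=-R.T@np.array(c['t'])
    return dict(R=R,C=C,f=f,cx=c['cx'],cy=c['cy'])
def ray(k,u,v):
    d=k['R'].T@np.array([(u-k['cx'])/k['f'],(v-k['cy'])/k['f'],1]);return d/np.linalg.norm(d)
def onz(k,u,v,z):
    d=ray(k,u,v);return k['C']+d*(z-k['C'][2])/d[2]
def tri(obs):
    A=np.zeros((3,3));b=np.zeros(3)
    for k,u,v in obs:
        d=ray(k,u,v);P=np.eye(3)-np.outer(d,d);A+=P;b+=P@k['C']
    X=np.linalg.solve(A,b);return X,[np.linalg.norm((np.eye(3)-np.outer(ray(*o),ray(*o)))@(X-o[0]['C'])) for o in obs]
def proj(k,X):
    p=k['R']@(np.asarray(X)-k['C']);return k['f']*p[0]/p[2]+k['cx'],k['f']*p[1]/p[2]+k['cy']
E
python3 - <<'E'
from h import *
k=cam('top');s=cam('side');print(k['C'],s['C'])
a=cv2.imread('pics/top0.png')
z=lambda x,y:(195+(x+.5)/5-.5,190+(y+.5)/5-.5)
print('reel top', [onz(k,*z(*p),45.5).round(1) for p in [(197,283),(630,283),(412,65),(420,500)]])
print('flange',onz(k,*z(413,283),55).round(1))
print('corners',[onz(k,*z(*p),13).round(1) for p in [(72,158),(108,490),(582,98),(622,430)]])
zs=lambda x,y:(190+(x+.5)/4.5-.5,170+(y+.5)/4.5-.5)
print(tri([(k,*z(440,283)),(s,*zs(236,160))]),tri([(k,*z(413,283)),(s,*zs(245,335))]))
E
```

```text
[482.30152326 117.13546104 954.83102425] [ 464.97008554 -639.97842236  504.44800048]
reel top [array([498.9, 168.4,  45.5]), array([495.8,  20.3,  45.5]), array([572.3,  93.3,  45.5]), array([423.8,  93.9,  45.5])]
flange [497.2  94.9  55. ]
corners [array([544.7, 213.9,  13. ]), array([427.7, 202.5,  13. ]), array([562.5,  32.1,  13. ]), array([444.6,  21.2,  13. ])]
(array([495.03731876,  88.70072368, 139.36907007]), [np.float64(0.6267024094379677), np.float64(0.6267024094379027)]) (array([496.86713995,  94.77247476,  50.30885216]), [np.float64(0.4486971135904745), np.float64(0.4486971135904284)])
```

```bash
python3 - <<'E'
from h import *
s=manip.read_state();T=Rt(s);print(T.round(3));print('zheading',np.degrees(np.arctan2(T[1,2],T[0,2])))
print('delta tool', (T.T@(np.array([497,94,240])-s['ee_pos'])).round(0))
E
```

```text
[[-0.    -0.911  0.413]
 [-0.001  0.413  0.911]
 [-1.     0.    -0.001]]
zheading 65.60442638176174
delta tool [ -31. -414. -259.]
```

drive_tool(
  deltas=[0,0,0,-6,-34,-21,100,0,0,0,-6,-34,-21,100,0,0,0,-6,-34,-21,100,0,0,0,-6,-34,-21,100,0,0,0,-4,-34,-21,100,0,0,0,-4,-34,-21,100,0,0,0,0,-34,-21,100,0,0,0,0,-34,-21,100,0,0,0,0,-34,-21,100,0,0,0,0,-34,-21,100],
)

```text
time: 0.98
ee_pos: [453.8, 159.6, 240.9]
orientation: [170.5, 89.8, -123.2]
wrist_force: [0.5, 0.6, -0.0]
grip_width: 85.3
```

```bash
python3 - <<'E'
from h import *
s=manip.read_state();print(s['time'],s['joint_positions'].round(1),s['ee_pos'],s['orientation'])
cv2.imwrite("pics/w1.png",get_image("wrist"));T=Rt(s)
np.savez('pics/w1.npz',**s)
print('zheading',np.degrees(np.arctan2(T[1,2],T[0,2])))
print('delta tool', (T.T@(np.array([497,94,240])-s['ee_pos'])).round(0))
E
```

```text
0.9833 [ 15.1   7.   95.2  -0.2  77.9 -51.1] [453.81292161 159.63823186 240.89897358] [ 170.49829336   89.76602203 -123.23893939]
zheading 66.26284503640727
delta tool [  1. -66. -43.]
```

View pics/w1.png

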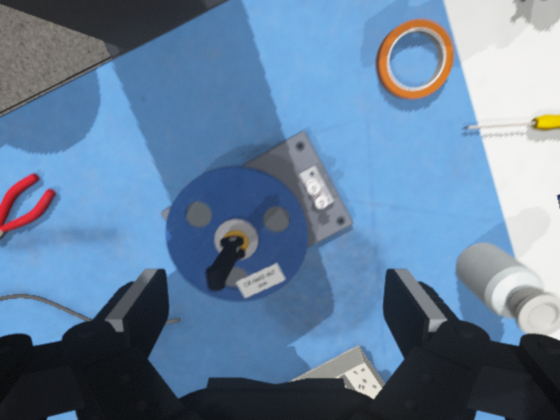

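The wrist view shows the flange at about (236,238) and the lever end at about (217,278). Next I'll centre above it.

drive_tool(
  deltas=[0,0,0,0,-33,-21,100,0,0,0,0,-33,-22,100,0,0,0,0,0,0,100,0,0,0,0,0,0,100],
)

```text
time: 1.37
ee_pos: [499.3, 86.4, 239.9]
orientation: [171.6, 89.6, -122.7]
wrist_force: [0.0, 1.1, 0.0]
grip_width: 85.2
```

```bash
python3 - <<'E'
from h import *
s=manip.read_state();print(s['time'],s['joint_positions'].round(1),s['ee_pos'],s['orientation'])
a=get_image("wrist");T=Rt(s)
cv2.imwrite("pics/w2.png",a)
np.savez('pics/w2.npz',**s)
print(proj(cam('wrist',s),[497,94,45]),proj(cam('wrist',s),[497,94,142]))
for i,nm in ((1,'w1'),(2,'w2')):
    k=cam('wrist',dict(np.load(f'pics/w{i}.npz')));im=cv2.imread(f'pics/w{i}.png');u,v=map(int,proj(k,[497,94,90]))
    print(u,v); u0,v0=max(0,u-60),max(0,v-60)
    print('crop',u0,v0); cv2.imwrite(f'pics/w{i}z.png',cv2.resize(im[v0:v0+120,u0:u0+120],None,fx=5,fy=5,interpolation=2))
E
```

```text
1.3667 [  5.8  10.5  91.4  -0.3  78.4 -59.8] [499.320241    86.40611779 239.92768326] [ 171.56011137   89.64193553 -122.72672915]
(np.float64(281.8222304385217), np.float64(171.05929329760093)) (np.float64(283.2738656569521), np.float64(194.53156588516418))
229 254
crop 169 194
282 180
crop 222 120
```

View pics/w1z.png

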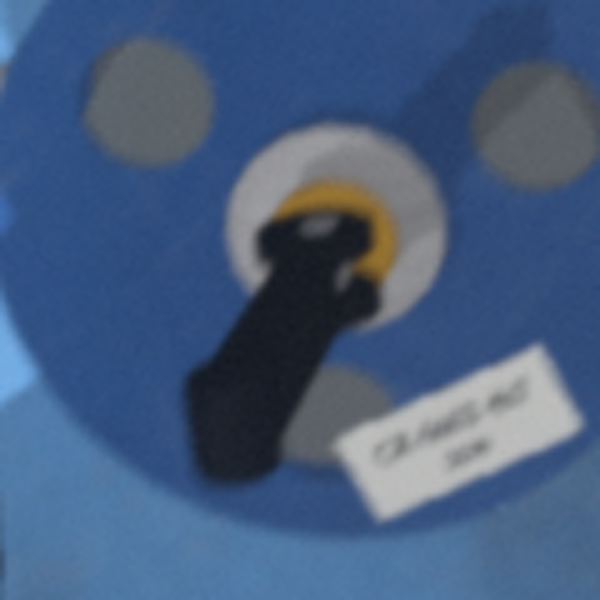

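View pics/w2z.png

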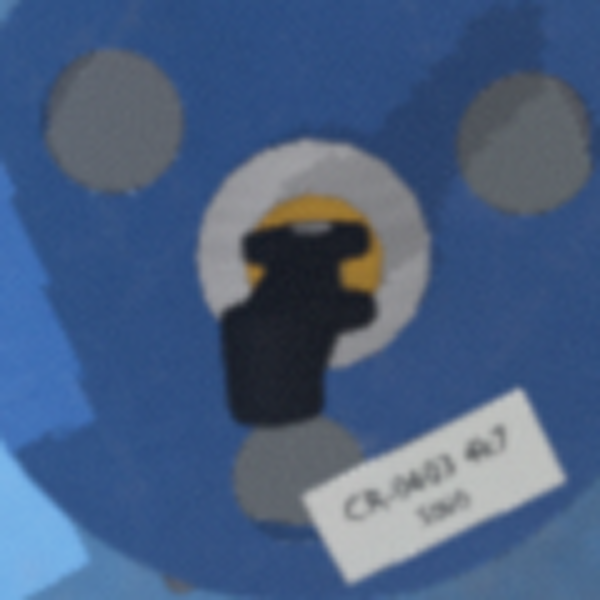

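Both views show the lug pair and the handle edge about 5° off the jaw axis (jaw axis heading 66°, so the lever heading is about 251°/71°). The tip leans about 6 mm towards 250°. I'll triangulate the flange centre, the lever end and the tape guide.

```bash
python3 - <<'E'
from h import *
k1=cam('wrist',dict(np.load('pics/w1.npz')));k2=cam('wrist',dict(np.load('pics/w2.npz')));kt=cam('top');ks=cam('side')
q=lambda c,x,y:(c[0]+(x+.5)/5-.5,c[1]+(y+.5)/5-.5)
f1=(k1,*q((169,194),336,228));f2=(k2,*q((222,120),314,252))
t=lambda x,y:(kt,195+(x+.5)/5-.5,190+(y+.5)/5-.5)
print('flange',tri([f1,f2]),tri([f1,f2,t(413,283)]), [onz(*o,50).round(1) for o in(f1,f2,t(413,283))])
e1=(k1,*q((169,194),238,445));e2=(k2,*q((222,120),278,380))
e3=(ks,190+236.5/4.5-.5,170+160.5/4.5-.5)
print('tip',tri([e1,e2]),tri([e1,e2,t(440,288)]),tri([e1,e2,t(440,288),e3]))
# reel circle by mask in w2
im=cv2.imread('pics/w2.png');hsv=cv2.cvtColor(im,cv2.COLOR_BGR2HSV)
print(hsv[200,240],hsv[150,300],hsv[100,200])
print(manip.read_state()['ee_pos'],manip.read_state()['joint_positions'].round(2))
E
```

```text
flange (array([495.08631695,  97.5157246 ,  57.31660206]), [np.float64(0.11942350842460145), np.float64(0.11942350842469455)]) (array([496.9952043 ,  95.81403579,  49.89505323]), [np.float64(0.4478003256042189), np.float64(1.4245023520925102), np.float64(1.1150181382711966)]) [array([497.4,  95.7,  50. ]), array([496.2,  97. ,  50. ]), array([497.3,  94.8,  50. ])]
tip (array([496.01860868,  89.84701002, 142.8509595 ]), [np.float64(0.3555955103896364), np.float64(0.35559551038958576)]) (array([494.97048409,  89.82636483, 144.75815617]), [np.float64(1.084589857274637), np.float64(0.3004625651692298), np.float64(1.2992475886988681)]) (array([495.50873386,  89.00754908, 140.11455616]), [np.float64(1.8063994263566836), np.float64(0.8947315508328996), np.float64(1.4105503285247685), np.float64(1.3629853245959507)])
[108 158 140] [109 152 109] [105 112 227]
[499.1964611   86.65492356 239.87992145] [  5.86  10.45  91.42  -0.3   78.35 -59.83]
```

drive_tool(
  deltas=[-0.09,0,0,0,5.5,6.7,100,0,0,0,20,0,0,100,0,0,0,30,0,0,100,0,0,0,30,0,0,100,0,0,0,20,0,0,100,0,0,0,0,0,0,100],
)

```text
time: 1.92
ee_pos: [494.5, 100.6, 137.9]
orientation: [-153.7, 89.7, -82.2]
wrist_force: [-1.0, 0.3, -0.7]
grip_width: 85.2
```

```bash
python3 - <<'E'
from h import *
s=manip.read_state();T=Rt(s);print('h',np.degrees(np.arctan2(T[1,2],T[0,2])),T[:,0].round(3))
print('delta tool', (T.T@(np.array([497,95,118])-s['ee_pos'])).round(1))
cv2.imwrite("pics/w3.png",get_image("wrist"))
E
```

```text
h 71.51780115285783 [ 0.001 -0.004 -1.   ]
delta tool [19.9 -4.1 -4.4]
```

View pics/w3.png

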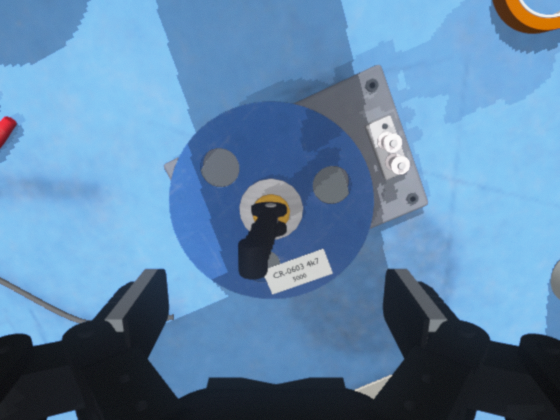

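The lever is now square with the image axes (flange at (270,208), end at (254,262)) and sits between the jaws. I'll correct the position, lower and grip.

drive_tool(
  deltas=[0,0,0,0,-4,-4.4,100,0,0,0,10,0,0,100,0,0,0,10,0,0,100,0,0,0,0,0,0,100],
)

```text
time: 2.3
ee_pos: [499.4, 96.4, 123.0]
orientation: [-91.8, 89.4, -20.1]
wrist_force: [-0.2, -0.0, 0.7]
grip_width: 85.4
```

```bash
cat > chk.py <<'E'
from h import *
import sys
g=np.array([float(a) for a in sys.argv[1:4]]) if len(sys.argv)>3 else np.array([497,95,118.])
s=manip.read_state();T=Rt(s);print('t',s['time'],'h',np.degrees(np.arctan2(T[1,2],T[0,2])).round(1),T[:,0].round(3),s['ee_pos'].round(1),s['joint_positions'].round(1),s['wrist_force'].round(1),s['ft_torque'].round(2),s['grip_width'].round(1))
print('delta tool', (T.T@(g-s['ee_pos'])).round(1))
E
python3 chk.py
```

```text
Traceback (most recent call last):
  File "chk.py", line 4, in <module>
    s=manip.read_state();T=Rt(s);print('t',s['time'],'h',np.degrees(np.arctan2(T[1,2],T[0,2])).round(1),T[:,0].round(3),s['ee_pos'].round(1),s['joint_positions'].round(1),s['wrist_force'].round(1),s['ft_torque'].round(2),s['grip_width'].round(1))
                                                                                                                                                                                                                             ^^^^^^^^^^^^^^^^^^^^^
AttributeError: 'float' object has no attribute 'round'
```

```bash
sed -i "s/s\['grip_width'\].round(1)/round(s['grip_width'],1)/" chk.py; python3 chk.py
```

```text
t 2.3 h 71.6 [ 0.009 -0.003 -1.   ] [499.4  96.4 123. ] [  6.9  17.   99.7  -0.3  62.8 -64.6] [-0.2 -0.   0.7] [-0.02  0.02 -0.01] 85.4
delta tool [ 5.   1.9 -2. ]
```

drive_tool(
  deltas=[0,-0.009,0,5,1.9,-2,100,0,0,0,0,0,0,60,0,0,0,0,0,0,30,0,0,0,0,0,0,0,0,0,0,0,0,0,0,0,0,0,0,0,0,0,0,0,0,0,0,0,0,0,0,0,0,0,0,0],
)

```text
time: 2.97
ee_pos: [498.2, 94.5, 120.2]
orientation: [-52.3, 89.0, 19.4]
wrist_force: [-3.0, -2.7, 21.4]
grip_width: 1.1
```

```bash
python3 chk.py
```

```text
t 2.9667 h 71.6 [ 0.017  0.006 -1.   ] [498.2  94.5 120.2] [  6.5  16.7 100.5   0.3  61.8 -65.3] [-3.  -2.7 21.4] [-0.42  0.67  0.01] 1.1
delta tool [2.2 1.3 0.1]
```

```bash
python3 - <<'E'
from h import *
cv2.imwrite("pics/w4.png",get_image("wrist"))
k=get_image("side");cv2.imwrite("pics/s4.png",cv2.resize(k[100:300,170:340],None,fx=3,fy=3,interpolation=2))
E
```

```text
(no output)
```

View pics/w4.png

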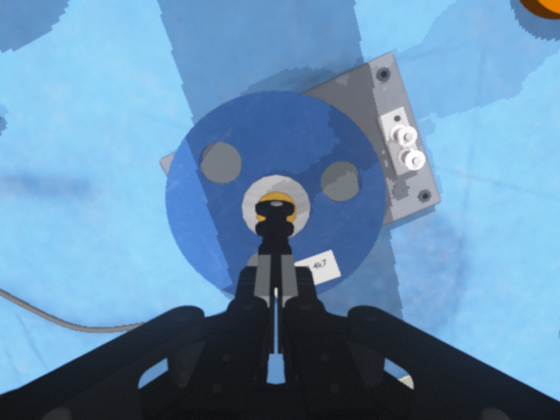

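View pics/s4.png

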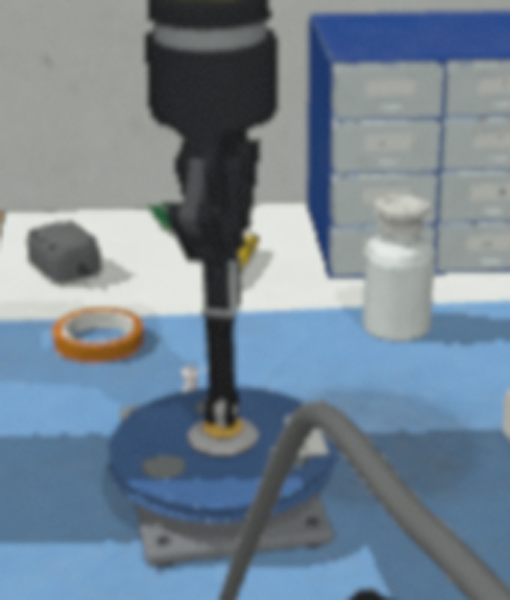

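```bash
python3 - <<'E'
from h import *
s=manip.read_state();T=Rt(s);p=s['ee_pos']
w=cam('wrist',s);sd=cam('side')
for d in (0,17,-2): print(d,proj(w,p+T[:,0]*d),proj(sd,p+T[:,0]*d))
for X in ([497,95,143],[497,95,70],[497,95,50]): print(X,proj(w,X),proj(sd,X))
k=get_image("side");cv2.imwrite("pics/s4b.png",cv2.resize(k[150:270,190:290],None,fx=5,fy=5,interpolation=2))
k=get_image("wrist");cv2.imwrite("pics/w4b.png",cv2.resize(k[180:330,200:350],None,fx=4,fy=4,interpolation=2))
k=get_image("top");cv2.imwrite("pics/t4b.png",cv2.resize(k[190:305,195:340],None,fx=5,fy=5,interpolation=2))
E
```

```text
0 (np.float64(274.0211607684415), np.float64(253.476701823243)) (np.float64(244.2277203363284), np.float64(212.5195255779407))
17 (np.float64(274.1249443575204), np.float64(240.74116323185496)) (np.float64(244.5819734998615), np.float64(220.33560092303637))
-2 (np.float64(274.0076772260692), np.float64(255.13130035616456)) (np.float64(244.18558975368052), np.float64(211.58997619855236))
[497, 95, 143] (np.float64(274.18902069775396), np.float64(272.0827111342327)) (np.float64(243.21084549081922), np.float64(201.87778085111404))
[497, 95, 70] (np.float64(273.1725845260345), np.float64(217.73464311161678)) (np.float64(244.11285607360853), np.float64(235.3927570875452))
[497, 95, 50] (np.float64(272.9956409705668), np.float64(208.2736059542554)) (np.float64(244.347534694754), np.float64(244.11244237833958))
```

View pics/s4b.png

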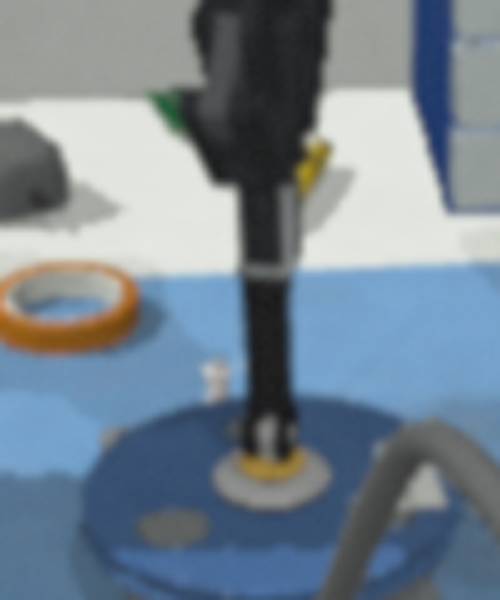

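View pics/w4b.png

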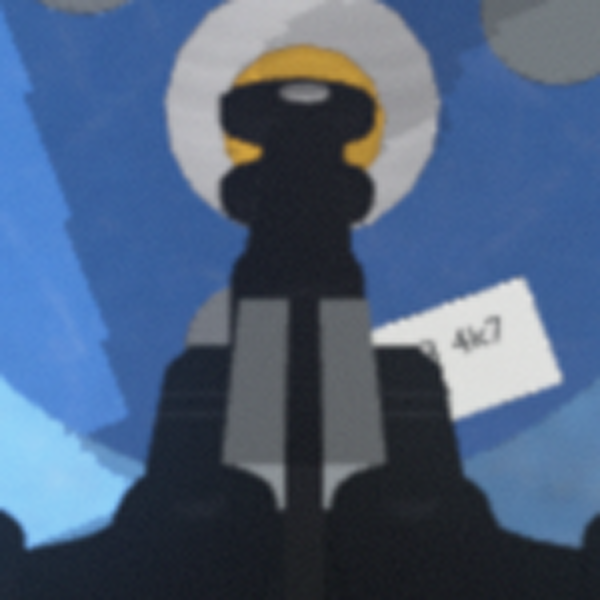

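The jaws closed on nothing. Three things agree that the fingertips really stand about 20 mm behind the reported TCP when shut, not 17 mm ahead:
- In the side view the fingertips sit at row ~204, where z = 139 would be.
- In the wrist view the fingertips end at row 254, above the lever's black end.
- There is a 21 N push from below.

So the pads shut on top of the lever's end. I'll raise, open, and go in about 40 mm deeper, watching the pictures.

drive_tool(
  deltas=[0,0,0,-15,0,0,0,0,0,0,0,0,0,100,0,0,0,0,0,0,100,0,0,0,0,0,0,100,0,0,0,0,0,0,100,0,0,0,0,0,0,100,0,0,0,0,0,0,100,0,0,0,0,0,0,100],
)

```text
time: 3.88
ee_pos: [497.9, 94.8, 135.2]
orientation: [-50.6, 89.0, 21.0]
wrist_force: [0.7, -0.1, 0.9]
grip_width: 82.8
```

```bash
python3 chk.py; python3 - <<'E'
from h import *
cv2.imwrite("pics/w5.png",get_image("wrist"))
k=get_image("side");cv2.imwrite("pics/s5.png",cv2.resize(k[120:270,190:290],None,fx=4,fy=4,interpolation=2))
E
```

```text
t 3.8833 h 71.6 [ 0.017  0.006 -1.   ] [497.9  94.8 135.2] [  6.5  15.6  99.8   0.3  63.7 -65.2] [ 0.7 -0.1  0.9] [0.04 0.07 0.04] 82.8
delta tool [17.2  1.2 -0.2]
```

View pics/w5.png

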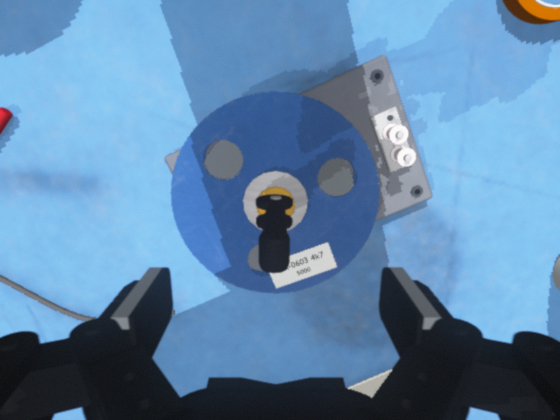

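View pics/s5.png

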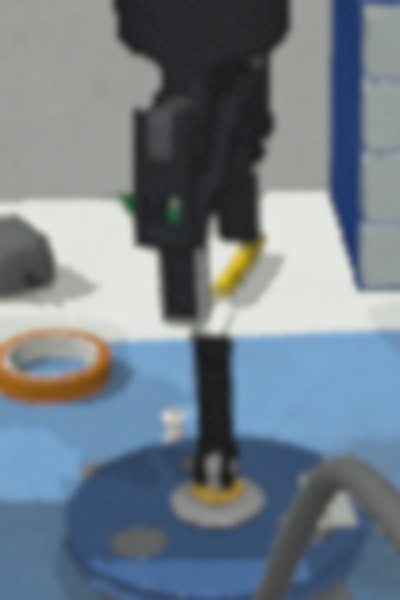

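The lever is upright now and centred between the open jaws. I'll descend, then close.

drive_tool(
  deltas=[0,0.011,0.014,15,1.2,0,100,0,0,0,20,0,0,100,0,0,0,10,0,0,100,0,0,0,5,0,0,100,0,0,0,0,0,0,100],
)

```text
time: 4.4
ee_pos: [497.6, 95.3, 84.0]
orientation: [-53.4, 89.9, 18.2]
wrist_force: [-0.6, 0.3, -0.6]
grip_width: 85.2
```

```bash
python3 chk.py 497 95 80; python3 - <<'E'
from h import *
cv2.imwrite("pics/w6.png",get_image("wrist"))
k=get_image("side");cv2.imwrite("pics/s6.png",cv2.resize(k[120:270,190:290],None,fx=4,fy=4,interpolation=2))
E
```

```text
t 4.4 h 71.6 [ 0.001  0.    -1.   ] [497.6  95.3  84. ] [  6.7  20.  101.6   0.   58.3 -64.9] [-0.6  0.3 -0.6] [-0.05 -0.05  0.01] 85.2
delta tool [ 4.   0.4 -0.5]
```

View pics/w6.png

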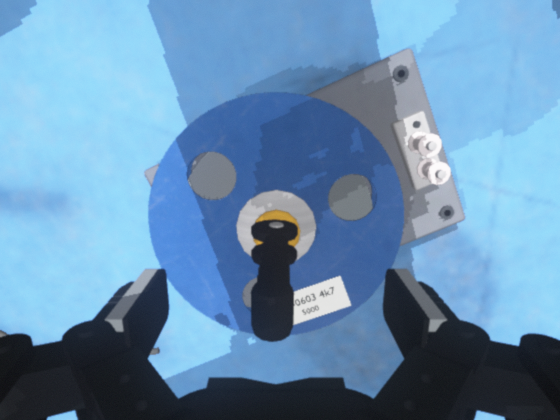

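View pics/s6.png

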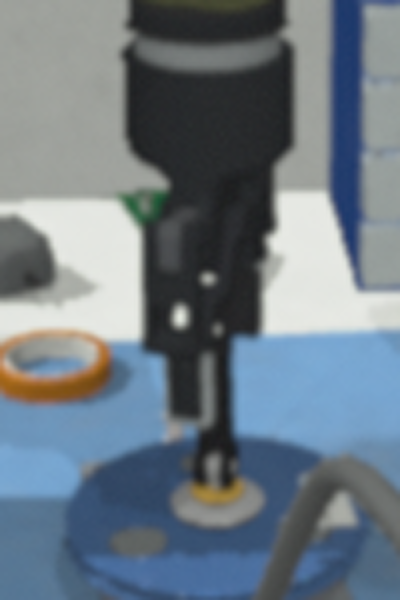

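The jaws straddle the lever, with its end at (272,330) clear of the palm. Closing.

drive_tool(
  deltas=[0,0,0,0,0,-0.5,60,0,0,0,0,0,0,30,0,0,0,0,0,0,0,0,0,0,0,0,0,0,0,0,0,0,0,0,0,0,0,0,0,0,0,0,0,0,0,0,0,0,0],
)

```text
time: 5.08
ee_pos: [499.4, 94.7, 88.6]
orientation: [-66.4, 89.6, 5.2]
wrist_force: [-0.1, -2.4, -0.3]
grip_width: 12.7
```

```bash
python3 chk.py 497 95 80
```

```text
t 5.0833 h 71.6 [ 0.008  0.001 -1.   ] [499.4  94.7  88.6] [  6.6  19.6 101.4  -0.   58.5 -65. ] [-0.1 -2.4 -0.3] [-0.2   0.17 -0.01] 12.7
delta tool [ 8.6  2.4 -0.5]
```

Gripped at 12.7 mm. I'll turn clockwise in small batches.

drive_tool(
  deltas=[0.06,0,0,0.3,0.8,0,0,0.1,0,0,0.3,0.8,0,0,0.1,0,0,0.3,0.5,0,0,0.1,0,0,0.3,0,0,0],
)

```text
time: 5.42
ee_pos: [498.8, 94.1, 88.2]
orientation: [-59.7, 89.3, -9.3]
wrist_force: [-0.6, -4.6, 2.2]
grip_width: 13.0
```

```bash
python3 chk.py 497 95 88; python3 - <<'E'
from h import *
cv2.imwrite("pics/w7.png",get_image("wrist"))
E
```

```text
t 5.4167 h 50.4 [ 0.011 -0.002 -1.   ] [498.8  94.1  88.2] [  6.6  19.5 101.7  -0.2  58.2 -43.7] [-0.6 -4.6  2.2] [-0.73  0.25  0.11] 13.0
delta tool [ 0.2  2.  -0.4]
```

View pics/w7.png

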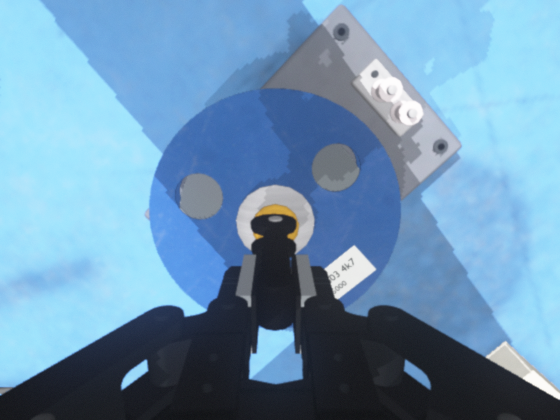

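The lugs turned with the gripper (heading 50°). Continuing.

drive_tool(
  deltas=[0.12,0,0,0.3,0.4,0,0,0.12,0,0,0.3,0.4,0,0,0.12,0,0,0.3,0.2,0,0,0.12,0,0,0.3,0,0,0,0.12,0,0,0.3,0,0,0,0.12,0,0,0.3,0,0,0,0.12,0,0,0.3,0,0,0,0.12,0,0,0.3,0,0,0,0.12,0,0,0.3,0,0,0,0.12,0,0,0.3,0,0,0],
)

```text
time: 6.3
ee_pos: [495.7, 93.2, 86.9]
orientation: [-24.0, 89.6, -43.8]
wrist_force: [-4.4, 0.2, 5.8]
grip_width: 13.3
```

```bash
python3 chk.py 497 95 87
```

```text
t 6.3 h -19.8 [ 0.005 -0.005 -1.   ] [495.7  93.2  86.9] [  6.6  19.4 101.9  -0.4  58.4  26.6] [-4.4  0.2  5.8] [-0.08  0.63  0.15] 13.3
delta tool [-0.1  2.2  0.6]
```

drive_tool(
  deltas=[0.12,0,0,0.2,0.3,0,0,0.12,0,0,0.2,0.3,0,0,0.12,0,0,0.2,0.3,0,0,0.12,0,0,0.2,0.3,0,0,0.12,0,0,0.2,0.2,0,0,0.12,0,0,0.2,0.2,0,0,0.12,0,0,0.2,0.2,0,0],
)

```text
time: 6.88
ee_pos: [493.9, 95.0, 86.1]
orientation: [-40.3, 89.7, -109.5]
wrist_force: [-3.4, 1.3, 3.8]
grip_width: 13.1
```

```bash
python3 chk.py 497 95 87
```

```text
t 6.8833 h -69.2 [-0.002 -0.005 -1.   ] [493.9  95.   86.1] [  6.9  19.6 101.9  -0.3  58.7  76.2] [-3.4  1.3  3.8] [0.05 0.58 0.14] 13.1
delta tool [-0.9  2.9  1.1]
```

drive_tool(
  deltas=[0.08,0,0,0.1,0.5,0,0,0.08,0,0,0.1,0.5,0,0,0.06,0,0,0.1,0.5,0,0],
)

```text
time: 7.13
ee_pos: [493.9, 95.8, 85.9]
orientation: [-55.8, 89.6, -137.9]
wrist_force: [-5.3, -0.1, 5.1]
grip_width: 13.1
```

```bash
python3 chk.py 497 95 87
```

```text
t 7.1333 h -82.1 [-0.005 -0.005 -1.   ] [493.9  95.8  85.9] [  6.9  19.7 101.7  -0.3  58.9  89.2] [-5.3 -0.1  5.1] [-0.17  0.77  0.11] 13.1
delta tool [-1.1  2.9  1.2]
```

drive_tool(
  deltas=[0.06,0,0,0.1,0.5,0,0,0.06,0,0,0.1,0.5,0,0,0.06,0,0,0.1,0.5,0,0],
)

```text
time: 7.38
ee_pos: [493.5, 96.2, 85.8]
orientation: [-59.2, 89.3, -151.6]
wrist_force: [-14.4, -0.7, 9.0]
grip_width: 13.2
```

```bash
python3 chk.py 497 95 87
```

```text
t 7.3833 h -92.4 [-0.01  -0.005 -1.   ] [493.5  96.2  85.8] [  7.   19.8 101.6  -0.3  59.2  99.5] [-14.4  -0.7   9. ] [-0.12  2.02  0.13] 13.2
delta tool [-1.2  3.5  1.1]
```

```bash
python3 - <<'E'
from h import *
cv2.imwrite("pics/w8.png",get_image("wrist"))
k=get_image("side");cv2.imwrite("pics/s8.png",cv2.resize(k[120:270,190:290],None,fx=4,fy=4,interpolation=2))
E
```

```text
(no output)
```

View pics/w8.png

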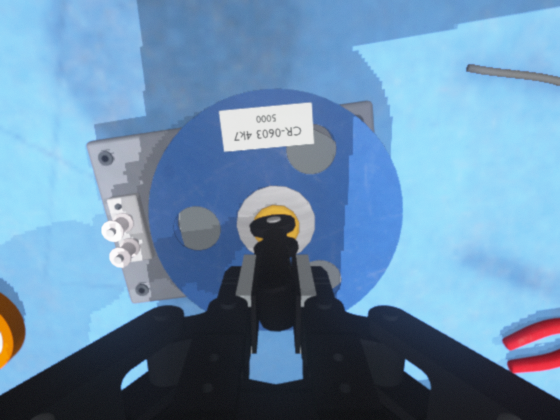

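View pics/s8.png

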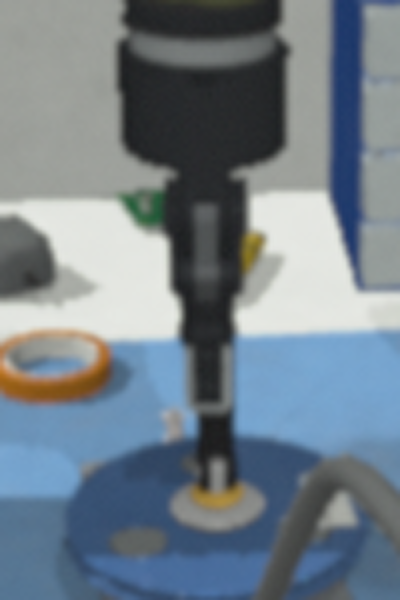

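```bash
python3 - <<'E'
import cv2
k=cv2.imread("pics/w8.png");cv2.imwrite("pics/w8z.png",cv2.resize(k[170:340,190:360],None,fx=3.5,fy=3.5,interpolation=2))
k=cv2.imread("pics/w7.png");cv2.imwrite("pics/w7z.png",cv2.resize(k[170:340,190:360],None,fx=3.5,fy=3.5,interpolation=2))
E
```

```text
(no output)
```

View pics/w8z.png

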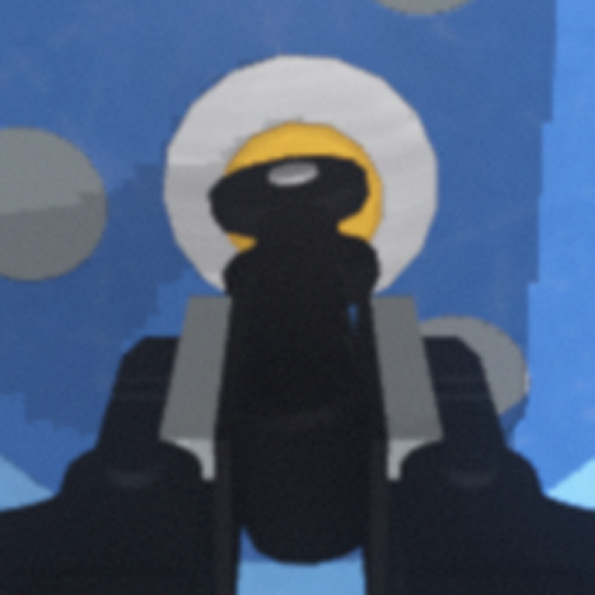

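View pics/w7z.png

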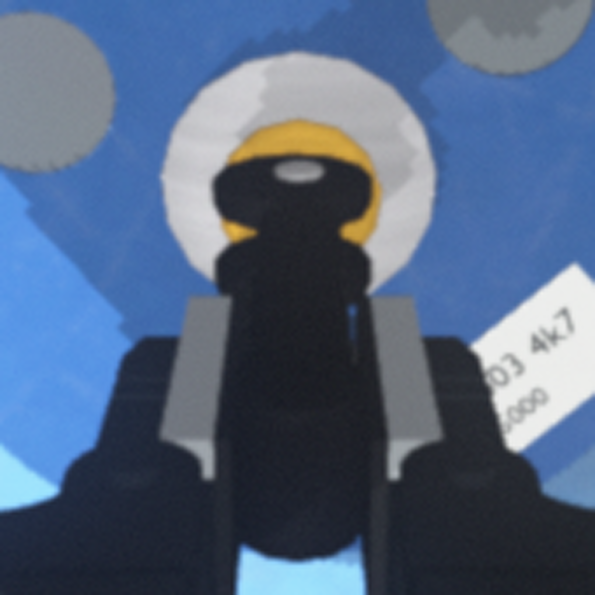

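In this picture the lug is tilted about 7° against the jaws (it was 0° in the earlier one). So the axle stopped at jaw heading about -85°, the predicted snug direction, and the gripper over-turned about 7° beyond it. I'll relax that and open.

drive_tool(
  deltas=[-0.06,0,0,0,0,0,0,-0.05,0,0,0,0,0,0,0,0,0,0,0,0,0,0,0,0,0,0,0,40,0,0,0,0,0,0,80,0,0,0,0,0,0,100,0,0,0,0,0,0,100,0,0,0,0,0,0,100],
)

```text
time: 8.15
ee_pos: [489.7, 96.2, 85.9]
orientation: [-77.8, 88.8, -162.6]
wrist_force: [-0.2, -0.2, -0.4]
grip_width: 72.6
```

```bash
python3 chk.py 497 95 87; python3 - <<'E'
from h import *
k=get_image("wrist");cv2.imwrite("pics/w9.png",k)
cv2.imwrite("pics/w9z.png",cv2.resize(k[150:350,180:380],None,fx=3,fy=3,interpolation=2))
E
```

```text
t 8.15 h -84.9 [-0.019 -0.006 -1.   ] [489.7  96.2  85.9] [  7.   19.7 101.8  -0.2  59.7  92. ] [-0.2 -0.2 -0.4] [ 0.05  0.02 -0.  ] 72.6
delta tool [-1.3  7.2  1.9]
```

View pics/w9z.png

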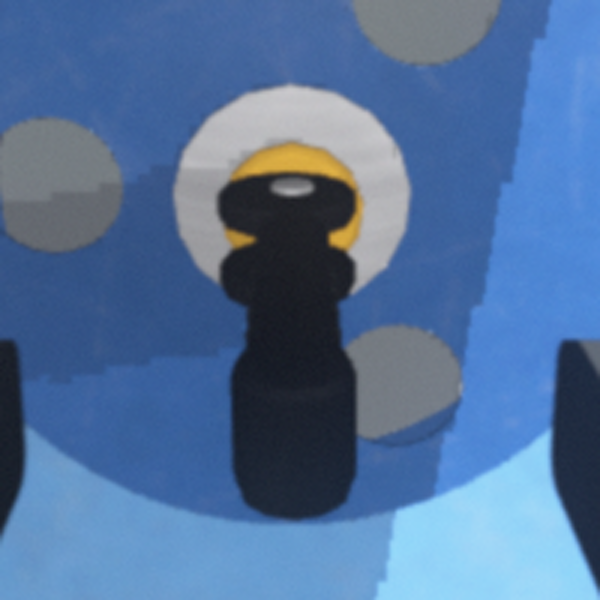

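The lug is square with the jaws again at heading -84.9°, so the axle is snug and the lever upright. Now I'll lift clear, shut the jaws, and go to the lever's -y side.

drive_tool(
  deltas=[0,0,0,-10,0,0,100,0,0,0,-25,0,0,100,0,0,0,-30,0,0,100,0,0,0.02,-20,7,0,100,0,0,0,0,0,18,0,0,0,0,0,0,20,0,0,0,0,0,0,0,0,0,0,0,0,0,0,0,0,0,0,0,0,0,0,0,0,0,0,0,0,0],
)

```text
time: 9.03
ee_pos: [502.3, 59.5, 180.9]
orientation: [42.9, 89.7, -41.9]
wrist_force: [0.3, -0.2, 0.3]
grip_width: 12.4
```

```bash
python3 chk.py 494 60 103; python3 - <<'E'
from h import *
k=get_image("wrist");cv2.imwrite("pics/w10.png",k)
k=get_image("side");cv2.imwrite("pics/s10.png",cv2.resize(k[100:270,180:300],None,fx=3.5,fy=3.5,interpolation=2))
E
```

```text
t 9.0333 h -84.8 [ 0.004 -0.004 -1.   ] [502.3  59.5 180.9] [ 2.7 12.9 96.5 -0.3 70.3 87.6] [ 0.3 -0.2  0.3] [-0.05 -0.02 -0.02] 12.4
delta tool [77.9 -8.6 -1.6]
```

View pics/w10.png

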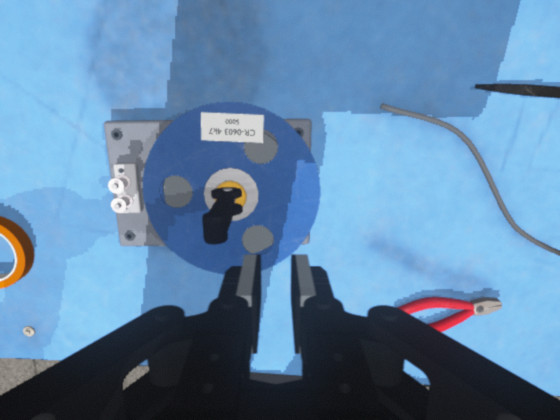

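View pics/s10.png

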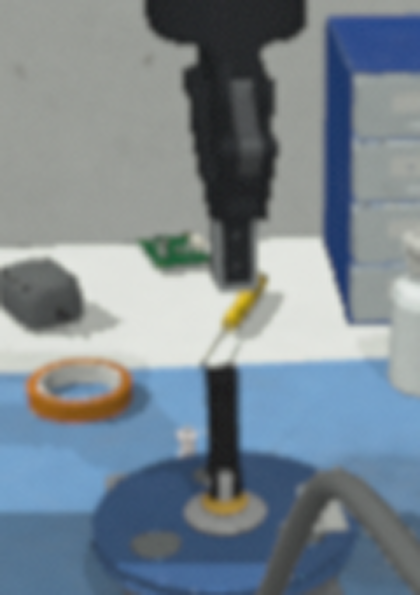

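drive_tool(
  deltas=[0,0,0,0,-3,0,0,0,0,0,15,0,0,0,0,0,0,20,0,0,0,0,0,0,20,0,0,0,0,0,0,15,0,0,0,0,0,0,8,0,0,0,0,0,0,0,0,0,0],
)

```text
time: 9.72
ee_pos: [498.3, 61.2, 99.8]
orientation: [45.0, 89.7, -39.6]
wrist_force: [0.2, 0.8, -0.1]
grip_width: -0.1
```

```bash
python3 chk.py 500 60 103; python3 - <<'E'
from h import *
k=get_image("wrist");cv2.imwrite("pics/w11.png",k)
k=get_image("side");cv2.imwrite("pics/s11.png",cv2.resize(k[100:270,180:300],None,fx=3.5,fy=3.5,interpolation=2))
E
```

```text
t 9.7167 h -84.6 [ 0.004 -0.004 -1.   ] [498.3  61.2  99.8] [  2.9  18.1 101.7  -0.3  59.9  87.6] [ 0.2  0.8 -0.1] [-0.02 -0.   -0.08] -0.1
delta tool [-3.2  1.6  1.3]
```

View pics/w11.png

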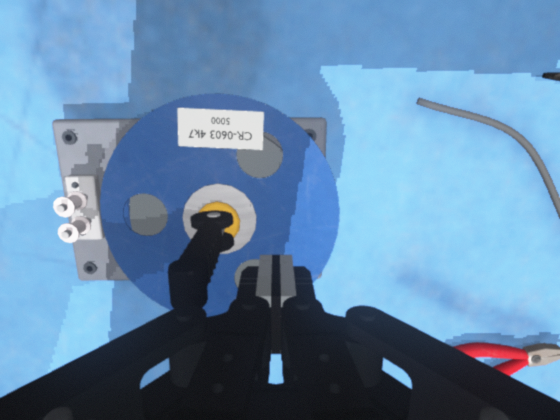

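View pics/s11.png

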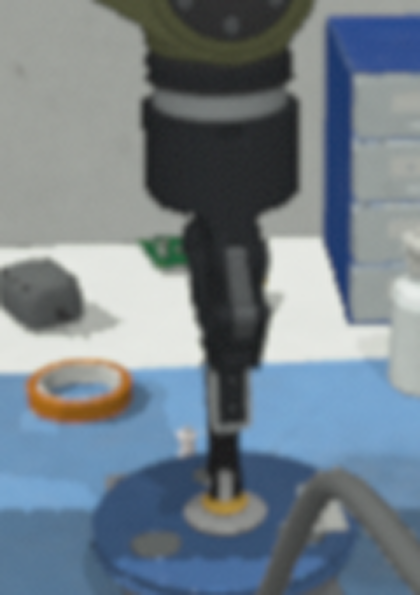

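The shut fingers stand on the -y side of the lever, tips about halfway up it. I'll push towards the guide.

drive_tool(
  deltas=[0,0,0,0,0,-7,0,0,0,0,0,0,-7,0,0,0,0,0,0,-7,0,0,0,0,1,0,-7,0,0,0,0,1,0,-7,0],
)

```text
time: 10.23
ee_pos: [497.1, 98.1, 102.9]
orientation: [64.0, 89.3, -20.6]
wrist_force: [0.8, -3.7, -1.4]
grip_width: 0.4
```

```bash
python3 chk.py 497 95 103; python3 - <<'E'
from h import *
k=get_image("wrist");cv2.imwrite("pics/w12.png",k)
E
```

```text
t 10.2333 h -84.6 [ 0.012 -0.004 -1.   ] [497.1  98.1 102.9] [  7.2  18.2 101.2  -0.4  60.   92. ] [ 0.8 -3.7 -1.4] [-0.63 -0.03  0.02] 0.4
delta tool [-0.1 -0.3  3.1]
```

View pics/w12.png

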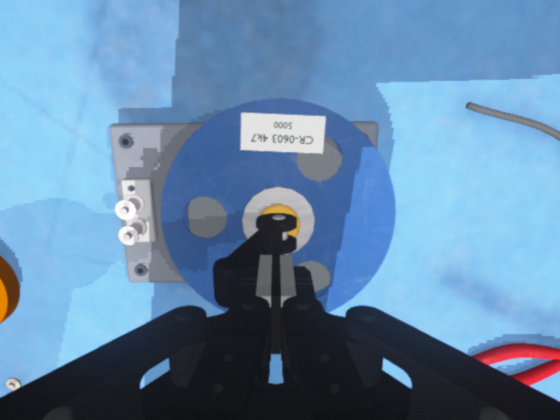

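drive_tool(
  deltas=[0,0,0,2.5,0,-6,0,0,0,0,3.5,0,-6,0,0,0,0,4.5,0,-6.5,0,0,0,0,5,0,-6.5,0],
)

```text
time: 10.62
ee_pos: [495.5, 126.5, 87.6]
orientation: [71.3, 89.1, -13.2]
wrist_force: [-0.2, -3.5, 1.4]
grip_width: -0.1
```

```bash
python3 chk.py 497 95 103; python3 - <<'E'
from h import *
k=get_image("wrist");cv2.imwrite("pics/w13.png",k)
k=get_image("side");cv2.imwrite("pics/s13.png",cv2.resize(k[100:270,180:300],None,fx=3.5,fy=3.5,interpolation=2))
E
```

```text
t 10.6167 h -84.6 [ 0.015 -0.004 -1.   ] [495.5 126.5  87.6] [ 10.4  19.9 101.2  -0.4  58.1  95.2] [-0.2 -3.5  1.4] [-0.68  0.24 -0.01] -0.1
delta tool [-15.3  -1.2  31.6]
```

View pics/w13.png

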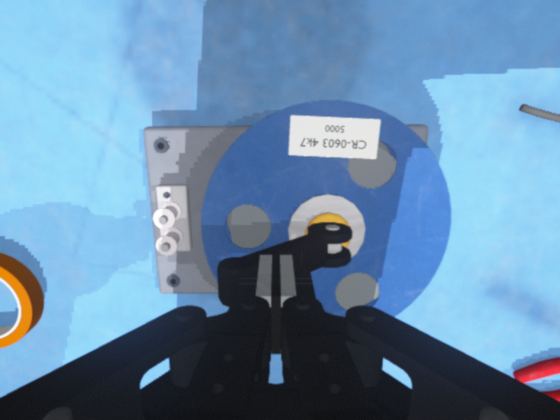

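View pics/s13.png

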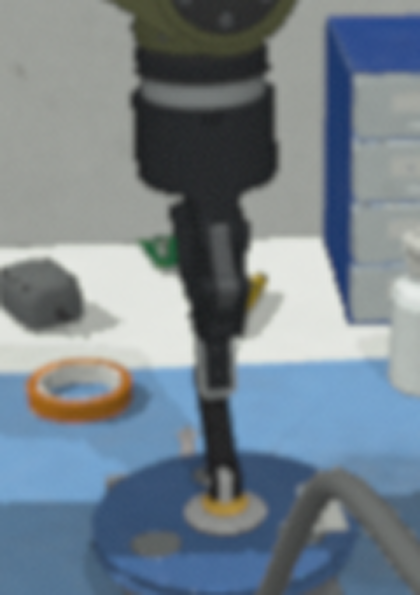

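The lever has folded to about 50° and the fingertips are riding on its back face. Continuing along the arc.

drive_tool(
  deltas=[0,0,0,5,0,-4.5,0,0,0,0,6,0,-4,0,0,0,0,7,0,-3.5,0,0,0,0,8,0,-2,0],
)

```text
time: 11.05
ee_pos: [494.3, 142.3, 60.1]
orientation: [76.2, 89.1, -8.4]
wrist_force: [-2.5, 2.8, 6.1]
grip_width: -0.1
```

```bash
python3 chk.py 497 95 52; python3 - <<'E'
from h import *
k=get_image("wrist");cv2.imwrite("pics/w14.png",k)
E
```

```text
t 11.05 h -84.6 [ 0.015 -0.002 -1.   ] [494.3 142.3  60.1] [ 12.1  22.6 101.7  -0.4  54.8  96.9] [-2.5  2.8  6.1] [ 0.33  0.47 -0.  ] -0.1
delta tool [ 8.3 -1.9 47.3]
```

View pics/w14.png

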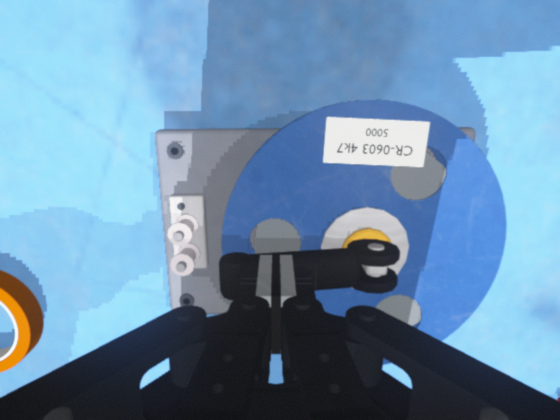

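drive_tool(
  deltas=[0,0,0,4,0,0,0,0,0,0,4,0,0,0,0,0,0,2,0,0,0],
)

```text
time: 11.35
ee_pos: [495.0, 144.1, 50.5]
orientation: [84.5, 89.1, -0.1]
wrist_force: [-18.0, -5.3, 44.2]
grip_width: -0.2
```

drive_tool(
  deltas=[0,0,0,2,0,0,0,0,0,0,2,0,0,0],
)

```text
time: 11.52
ee_pos: [495.2, 144.1, 50.7]
orientation: [83.4, 89.1, -1.1]
wrist_force: [-20.1, -6.4, 38.1]
grip_width: -0.1
```

The lever is firm on its stop at the expected height (tip z about 73), with about 40 N. I'll retreat and check.

drive_tool(
  deltas=[0,0,0,0,0,0,0,0,0,0,-6,0,0,0,0,0,0,-20,0,0,0,0,0,0,-30,0,0,0,0,0,0,-40,0,0,0,0,0,0,-20,0,15,0,0,0,0,0,0,30,0,0,0,0,0,0,30,0,0,0,0,0,0,0,0],
)

```text
time: 12.27
ee_pos: [499.5, 67.2, 173.6]
orientation: [77.6, 89.1, -6.8]
wrist_force: [0.2, 0.3, 0.3]
grip_width: 0.2
```

```bash
python3 chk.py; python3 - <<'E'
from h import *
s=manip.read_state();np.savez('pics/w15.npz',**s)
k=get_image("wrist");cv2.imwrite("pics/w15.png",k)
k=get_image("side");cv2.imwrite("pics/s15.png",cv2.resize(k[160:300,190:300],None,fx=4,fy=4,interpolation=2))
k=get_image("top");cv2.imwrite("pics/t15.png",cv2.resize(k[190:305,195:340],None,fx=5,fy=5,interpolation=2))
E
```

```text
t 12.2667 h -84.4 [ 0.015 -0.002 -1.   ] [499.5  67.2 173.6] [ 3.6 12.8 97.7 -0.2 68.7 88.1] [0.2 0.3 0.3] [-0.03 -0.02  0.01] 0.2
delta tool [ 55.5  -0.6 -28.1]
```

View pics/w15.png

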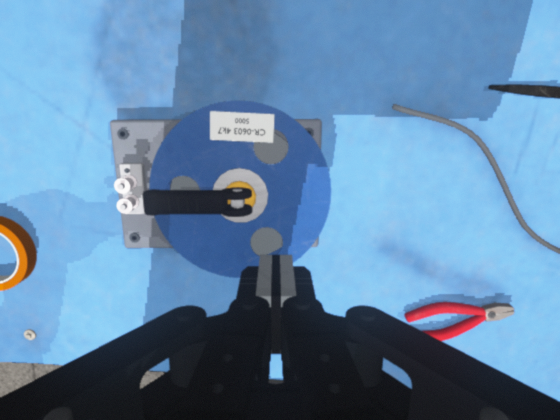

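View pics/s15.png

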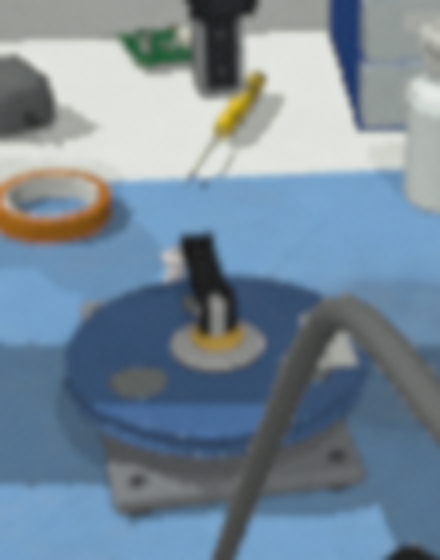

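View pics/t15.png

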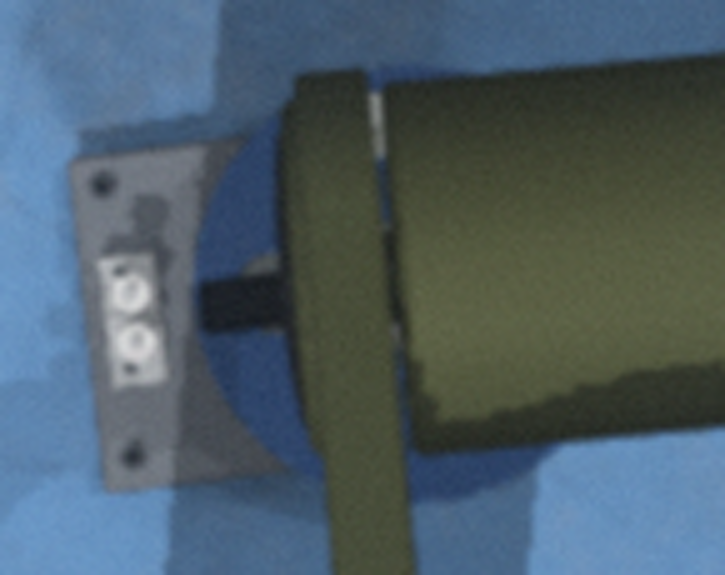

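The lever lies along the stand's +y, with its end at (146,203) in the wrist view and about (239,219) in the side view. I'll check the height of that end and the reel's centring.

```bash
python3 - <<'E'
from h import *
k=cam('wrist',dict(np.load('pics/w15.npz')));s=cam('side');t=cam('top')
e=(195+(201.5)/5-.5,190+305.5/5-.5)
print(tri([(k,146,203),(s,238.7,218.8)]),tri([(k,146,203),(t,*e)]))
im=cv2.imread('pics/w15.png');
print('flange',onz(k,240,195,47),'reel',[onz(k,u,v,45.5).round(1) for u,v in((148,190),(331,190),(240,101),(240,277))])
print('lever z=74:',onz(k,146,203,72).round(1),onz(k,240,200,72).round(1))
E
```

```text
(array([489.63351488, 165.3403623 ,  69.4380753 ]), [np.float64(0.06399625840166716), np.float64(0.06399625840157458)]) (array([490.67027577, 165.18471449,  71.55971495]), [np.float64(0.7207691330980691), np.float64(0.7207691330981384)])
flange [497.31006781  96.30085288  47.        ] reel [array([493.8, 171.8,  45.5]), array([508.4,  22.3,  45.5]), array([571.1, 101.8,  45.5]), array([423.2,  91.1,  45.5])]
lever z=74: [490.3 164.5  72. ] [499.5  94.2  72. ]
```

```bash
python3 -c "
from station import manip
print(manip.hand_in(),manip.read_state()['time'])"
```

```text
the job is handed in; nothing more can be done
the job is handed in; nothing more can be done
```

The axle is screwed in to its stop and the lever is folded down home. I handed the job in at about 12.4 s; no verdict is reported.

**What I did:** I found the stand, axle and lever in the top, side and wrist pictures. I gripped the upright lever and turned it about 2.7 rad clockwise. The stop showed because the lever lugs stayed at heading -85° while the gripper over-turned about 7°. I opened the jaws and saw the lever upright and square. Then I pushed it over with the shut fingers, pressed it onto its stop with about 40 N through the fingertips, and backed off.

**Last checks:**
- **Fold:** the lever's end measured at z = 69 to 72 mm, level with the 68 mm pivot and about 71 mm out from it.
- **Axle:** the lever lies at heading about 96°, along the stand's +y at about 95.5°, so the axle is snug.
- **Reel:** its centre is within about 1 mm of the flange centre, and it looks flat.
- **Robot:** the wrist force was about 0 N with the arm clear of the stand.
- **Not measured:** I could not measure the flange's force on the reel; I only infer it from the lever being home.

**What failed or disagreed:**
- **First grasp:** it missed. The pads shut on top of the lever's end with about 21 N on the wrist.
- **Fingertip position:** the pictures and that contact put the fingertips about 20 mm behind the reported TCP, not 17 mm ahead as the text says. I went about 36 mm deeper and the second grip held.
- **Small drifts:** the tool crept a few millimetres between rows, and the wrist and top cameras differed by 1 to 3 mm in y.

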